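Dock a phone board carrier under its leaf spring

TASK

On the phone repair bench, dock the yellow board carrier for inspection: put closed fingertips on its ridged thumb tread, press it firmly down until its sprung bed bottoms, and keep it pressed all the way while you slide it under the hold-down bar and its leaf spring, fully home against the stop; then let go and move clear. Push only, never grip or lift the carrier, keep off the circuit board, and leave the jar, the tray and the screwdriver where they are.

Things in the scene. Friction and masses are not known exactly. Their poses are not given: they have to be found in the camera images.
- dock: Dock fixed to the bench: blue base 260 x 114 mm, two guide rails (26 mm high, 79 mm apart inside) forming a channel along its x axis. Origin: centre of its underside, on the bench. +x is the slide direction: from the open entry end (x = -130 mm) past the aluminium hold-down bar (x = 62 to 78 mm) to the blue stop block (face at x = 110 mm, top 34 mm high).
- carrier: Loose yellow carrier, 158 x 76 x 8 mm, about 0.2 kg, slippery, in the channel on the sprung bed. Origin: centre of its underside, 22 mm above the bench with the bed up: its top is then at 30 mm, 4 mm too high for the bar. +x to the nose. From the nose back: 52 mm bare nose, 56 mm with the board, a rib across (8 mm thick, 70 wide, 10 above the top), 42 mm thumb tread.
- tread (a point): Centre of the top of the ridged thumb tread (42 mm along x, 76 mm across), open above and behind, 58 mm behind the carrier's origin. The rib's rear face is 21 mm ahead of this point, the carrier's rear end 21 mm behind it. A finger pressing here can push forward against the rib.
- nose (a point): Middle of the upper front edge of the carrier's nose. It has to travel along the dock's x axis to the stop face.
- bar_entry (a point): Middle of the lower, entry-side edge of the bright hold-down bar that crosses the channel, 26 mm above the bench: the carrier's top must be lower than this before its nose gets here. The bar is 16 mm long and 10 mm high (top 36 mm above the bench); a brass thumbscrew at each end reaches 47 mm.
- stop_face (a point): Point on the face of the stop block, on the channel's centre line, 26 mm above the bench: the nose is fully home here.
- bed (a joint): Sprung black bed plate under the carrier: metres that it is pressed down, 0 (up) to 0.008 (bottomed). It stays level. Takes about 7 N to start and 14 N to bottom, less the carrier's weight. With the carrier home and let go it stays about 0.004 down, held by the bar.
- leaf (a joint): Two-tine steel leaf spring that slopes forward and down from the bar towards the stop: radians that it is lifted. 0 when free, about 0.3 when it rides on the docked carrier. The nose sliding under lifts it; it then presses on the nose with about 3 N and drags.
- board: Blue circuit board with silver shield cans, 54 x 54 x 2.5 mm, fixed on the carrier's top between rib and nose. Origin: centre of its underside. Not to be touched.
- flux_jar: Amber jar with white cap, 42 mm across, 42 mm high, standing beside the dock. Origin: centre of its underside. Bystander.
- shield_tray: Black parts tray 85 x 60 x 18 mm with spare shield cans fixed in it, beside the dock. Origin: centre of its underside. Bystander.
- driver: Red-handled screwdriver, 150 mm long, lying beside the dock; origin under its middle. Bystander.
Mind the look-alikes: they are no part of the job. What is shaped like the carrier but black is not meant.

How it is judged:
By the outcome, as a careful person would: the job done as asked, in the order asked, and still so for the second after the job is handed in, with the robot touching nothing.
It also fails if it takes over 37 s, if anything falls off the work surface, if the arm or the gripper's body presses on something with over 40 N, if the wrist force passes 120 N, or if a joint passes its speed limit or range.

ROBOT

A 6-joint arm with a two-finger parallel gripper is mounted at the origin on the work surface. World frame = base frame: x ahead of the robot, y to its left, z up, the work surface at z = 0. Lengths are in m, angles in rad, forces in N, time in s.
With the tool pointing down it reaches from about 0.3 to 0.875 m from the base axis. Payload 6.4 kg.
Tool frame: the origin (TCP) lies between the finger pads; the fingertips stand 11 mm ahead of it and the grasp point (between the pads) lies 8 mm behind it; z points along the fingers, y is the direction in which the jaws open and shut (so a half turn about z gives the same grasp; the last joint's range is limited). The gripper opens to 85 mm and grips with 20 to 120 N. Pads are 22 mm wide; open, the fingers measure 114 mm over their backs; the gripper's body (76 mm by 85 mm) begins 54 mm behind the grasp point. The pads swing forward as they close: fully open they stand 13 mm farther back than shut.
Start: joints at [1.122, 0.181, 1.607, -0, 1.354, -0.206], TCP at [0.138, 0.558, 0.218] pointing down, gripper open.
Joint ranges: [-2.99, 2.99], [-0.89, 2.07], [0.3, 2.58], [-1.14, 4.28], [0, 2.63], [-3.12, 3.12]. Speed limits (rad/s): [2.57, 2.57, 3.01, 3.14, 3.14, 3.14].

INTERFACE

Orientations are given as [roll, pitch, yaw] about the fixed x, y, z axes, in that order (R = Rz(yaw) Ry(pitch) Rx(roll)).
In Python, from workcell import manip gives the robot as it stands.
- The arm moves only by the tool servo_tool, never from a script. Its argument "increments" is one flat list of numbers, 7 for each row, row after row: the shift along the tool's x, y, z in m, then the turn, a rotation vector about the tool's x, y, z in degrees, then the finger opening in m, from 0 to 0.0854. In form: [dx, dy, dz, wx, wy, wz, fingers, dx, dy, dz, wx, wy, wz, fingers, ...]. A call has 1 to 10 rows; each row is the pose to reach, as a shift and turn from the pose commanded when the call began, along the tool's axes at that moment; what a row does not reach only later rows make up. A row lasts 1/8 s, in which the tool goes at most 62.5 mm and 10.7 degrees, less where a joint would pass 70% of its speed; a pose out of reach is approached as far as the arm can. A call with a gripper value outside its range is refused whole. The fingers move at their own pace and stop on an object; "squeeze" is the grip in N (left out, the last holds). Time passes only in rows, so rows that repeat a pose let the fingers close. It gives the time, the measured TCP pose, the force and the opening at its end, in the units of the state.
- manip.get_obs(): the state, without advancing time (a new reading comes with each control period).
- manip.get_image(name): name is "scene" or "side" or "wrist"; returns (picture, depth): 400x640x3 uint8, red, green, blue; 400x640 float32, m along the optical axis (not along the pixel's ray), 0 where there is no reading.
- manip.camera_params(name): a dict with "fov_y" (degrees; the focal length in pixels is half the picture's height over the tangent of half this angle, whatever the lens; pixels are square), "cx", "cy" (the principal point, pixels), "origin" and "rotation" of the camera in the world; the wrist camera has in their place "T_tool_cam" (4x4, takes a point from camera to tool coordinates, whose origin is the TCP and whose axes are the flange's). Camera axes: x right, y up, looking along -z (the intrinsics and any distortion apply to the point x, -y, -z); pixel columns grow to the right and rows downward; lengths in m; the calibration is good to about 2 mm. A picture is of the moment at which its call begins: read the wrist's pose just before it. camera_params takes no time and is no camera call.
- manip.job_done(): hands the job in, once; it reports no verdict.
The state is a dict: "clock": time; "qpos": joint angles; "joint_vel": joint speeds; "joint_efforts": joint torques, N m; "ee_pos": TCP position; "orientation": TCP orientation; "ft_force": force on the tool from outside, world axes, zero at the start; "ft_torque": the same for the moment, N m; "width": opening from 0.0 (shut) to 1.0 (fully open).
Only numpy, scipy, OpenCV 4.12 (cv2) and the standard library are available. Lean on these libraries where they do the work, as an engineer would, in place of code of your own. Each camera call takes 0.05 s, during which the arm holds its last target. There are 200 camera calls.

## Working session

There is one attempt and no reset: what is moved stays moved. The work goes in short steps, Python scripts to look and compute and a tool call to move; the robot and the scene stay as the last step left them, time stands still between calls to the robot, and variables do not carry over. Pictures are saved under pics/ and viewed, about 8 in all and at most 12, crops included, and the job is handed in when it is done.

Besides the shell and the picture viewer there is one more tool, called after "Emit:" as name(argument=value, ...), one argument or row to a line, values as JSON. servo_tool: Moves the arm, as the interface text tells. Its arguments: {"type":"object","properties":{"increments":{"type":"array"},"squeeze":{"type":"number"}},"required":["increments"]}

```bash
mkdir -p pics; cat > h.py <<'E'
import numpy as np, cv2
from workcell import manip
from scipy.spatial.transform import Rotation as R
def cam(name,obs=None):
    p=manip.camera_params(name); f=200/np.tan(np.radians(p['fov_y']/2))
    if 'origin' in p: return p,f,np.array(p['origin']),np.array(p['rotation']).reshape(3,3)
    T=np.array(p['T_tool_cam']); Rt=R.from_euler('xyz',obs['orientation']).as_matrix()
    return p,f,Rt@T[:3,3]+np.array(obs['ee_pos']),Rt@T[:3,:3]
def world(c,u,v,d):
    p,f,o,Rm=c; return o+np.stack([(u-p['cx'])/f*d,-(v-p['cy'])/f*d,-d],-1)@Rm.T
def ray(c,u,v,z):
    p,f,o,Rm=c; r=Rm@np.array([(u-p['cx'])/f,-(v-p['cy'])/f,-1]); return o+r*(z-o[2])/r[2]
def proj(c,P):
    p,f,o,Rm=c; q=(np.array(P)-o)@Rm; return p['cx']+f*q[0]/-q[2], p['cy']-f*q[1]/-q[2]
E
python3 - <<'E'
from h import *
o=manip.get_obs(); print(o)
for n in ['scene','side','wrist']:
    ob=manip.get_obs(); im,d=manip.get_image(n); print(n,manip.camera_params(n))
    cv2.imwrite(f'pics/{n}0.png',im[:,:,::-1]); np.savez(f'{n}0.npz',im=im,d=d,pos=ob['ee_pos'],ori=ob['orientation'])
E
```

```text
{'clock': 0.0, 'qpos': array([ 1.12169342e+00,  1.81527679e-01,  1.60797502e+00, -1.26192569e-05,
        1.35384830e+00, -2.06251490e-01]), 'joint_vel': array([ 9.82270399e-04,  5.86792364e-05, -2.27962611e-03,  1.66432199e-03,
       -1.16759476e-03, -2.19891586e-03]), 'joint_efforts': array([ 1.54589088e-03, -4.44857919e+01, -3.51350069e+01, -9.04381295e-05,
        8.87193193e-03,  1.50437495e-05]), 'ee_pos': array([0.13797661, 0.55760938, 0.21720765]), 'orientation': array([-3.13986906e+00, -3.48036395e-04,  2.89874366e+00]), 'ft_force': array([-0.24200036,  0.3502057 ,  0.62826605]), 'ft_torque': array([-0.02250718,  0.01264176,  0.00625812]), 'width': 1.0029384694931416}
scene {'fov_y': 43.53867502526367, 'cx': 324.8291905642587, 'cy': 208.98946511996095, 'origin': array([1.48917558, 0.04918026, 0.85848575]), 'rotation': array([ 0.87015232, -0.00297394,  1.64575463])}
side {'fov_y': 42.87345801689471, 'cx': 319.33838907441753, 'cy': 195.38017509094857, 'origin': array([0.4789737 , 0.86260679, 1.13573389]), 'rotation': array([ 0.69115129, -0.00710277, -3.06053623])}
wrist {'fov_y': 68.81119225581044, 'cx': 322.0390761392724, 'cy': 197.22248474263145, 'T_tool_cam': array([[-1.18758018e-03,  9.65137462e-01,  2.61740843e-01,
         6.56602027e-02],
       [ 9.99998848e-01,  1.39366363e-03, -6.01733243e-04,
        -5.78641238e-04],
       [-9.45533987e-04,  2.61739827e-01, -9.65138005e-01,
        -1.54444135e-01],
       [ 0.00000000e+00,  0.00000000e+00,  0.00000000e+00,
         1.00000000e+00]])}
```

View pics/scene0.png

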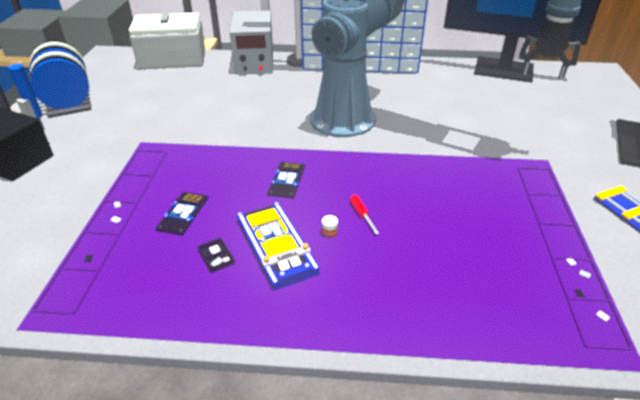

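View pics/side0.png

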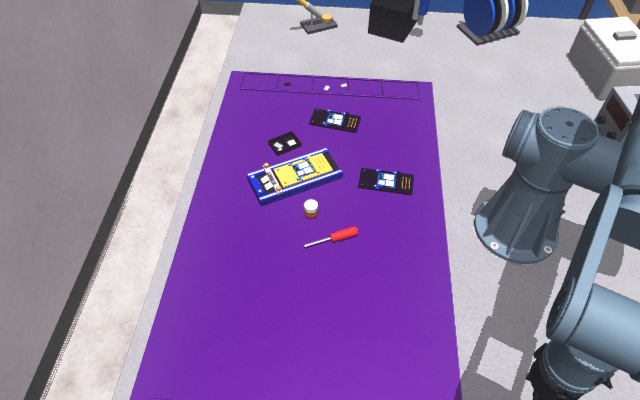

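The scene view shows the yellow carrier in the dock at about (270,235), with the bar at (285,252) and the entry end nearest the robot. Two black look-alikes sit at (183,212) and (287,180), and a yellow-blue object lies off the mat at (618,203). The side view agrees: carrier at (305,172), bar at (270,178). The one meant is the yellow carrier in the railed dock. Next I measure it.

```bash
sed -i "s/np.array(p\['rotation'\]).reshape(3,3)/R.from_euler('xyz',p['rotation']).as_matrix()/" h.py
python3 - <<'E'
from h import *
for n,box in [('scene',(225,195,330,295)),('side',(235,140,350,210))]:
    z=np.load(f'{n}0.npz'); im,d=z['im'],z['d']; c=cam(n)
    x0,y0,x1,y1=box
    hsv=cv2.cvtColor(im,cv2.COLOR_RGB2HSV)
    m=np.zeros(d.shape,bool); m[y0:y1,x0:x1]=1
    for nm,mm in [('yellow',(hsv[...,0]>20)&(hsv[...,0]<35)&(hsv[...,1]>150)&(hsv[...,2]>120)),('blue',(hsv[...,0]>105)&(hsv[...,0]<122)&(hsv[...,1]>150)),('white',(hsv[...,1]<60)&(hsv[...,2]>170))]:
        v,u=np.nonzero(mm&m&(d>0)); P=world(c,u,v,d[v,u])
        rect=cv2.minAreaRect(P[:,:2].astype(np.float32)*1000)
        print(n,nm,len(u),'mean',P.mean(0).round(4),'zpct',np.percentile(P[:,2],[5,25,50,75,95]).round(4),rect)
    print('base chk',ray(c,343,120,0) if n=='scene' else '')
im=[cv2.resize(np.load('scene0.npz')['im'][190:300,215:345],None,fx=4.6,fy=4.6,interpolation=cv2.INTER_CUBIC)]
cv2.imwrite('pics/crop0.png',im[0][:,:,::-1])
E
```

```text
scene yellow 867 mean [ 0.609  -0.144   0.0318] zpct [0.0282 0.0298 0.031  0.0322 0.0405] ((606.5383911132812, -144.33245849609375), (191.0731658935547, 100.11978149414062), 29.329938888549805)
scene blue 450 mean [ 0.7086 -0.0992  0.026 ] zpct [0.0059 0.0228 0.0277 0.0337 0.036 ] ((630.1031494140625, -134.049560546875), (253.64576721191406, 110.88056182861328), 30.336759567260742)
scene white 1504 mean [ 0.6416 -0.1163  0.0304] zpct [0.0229 0.0265 0.0296 0.0344 0.0414] ((624.3148193359375, -127.71268463134766), (238.25128173828125, 266.1990966796875), 86.57186889648438)
base chk [0.00538251 0.00170437 0.        ]
side yellow 80 mean [ 0.5805 -0.1469  0.032 ] zpct [0.0266 0.029  0.0308 0.0343 0.0401] ((602.64404296875, -140.75961303710938), (153.41563415527344, 74.4325180053711), 30.266347885131836)
side blue 690 mean [ 0.6404 -0.0902  0.0237] zpct [0.008  0.0177 0.0253 0.0299 0.0357] ((622.8294677734375, -126.6044921875), (259.3209228515625, 113.7005615234375), 29.26356315612793)
side white 797 mean [ 0.632  -0.1182  0.0293] zpct [0.0063 0.0255 0.0297 0.0357 0.0426] ((623.5654907226562, -138.4526824951172), (268.1141357421875, 240.53292846679688), 69.9566879272461)
base chk
```

View pics/crop0.png

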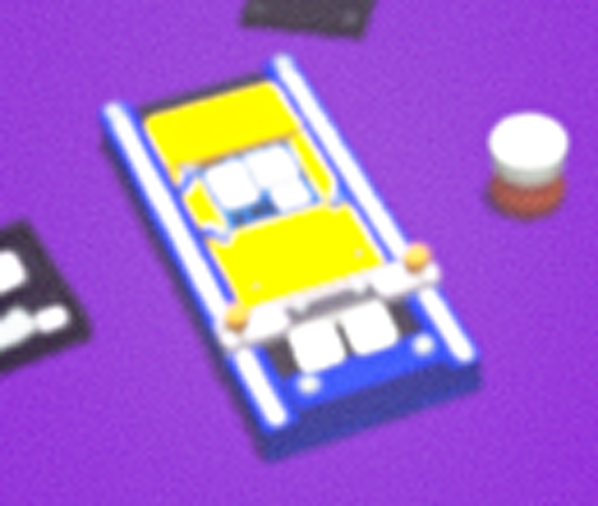

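The crop at scene (270,235) confirms it: yellow carrier, white cans on a blue board, rib, and bare tread at the far (entry) end. Height is about 30 mm, and both views give a dock axis of about 29.7°. Centres are roughly dock (0.626,-0.130) and tread (0.554,-0.171). Next I move over the tread with the fingers shut.

Emit:
servo_tool(
  increments=[-0.585,-0.602,0.06,0,0,-43.6,0,-0.585,-0.602,0.06,0,0,-43.6,0,-0.585,-0.602,0.06,0,0,-43.6,0,-0.585,-0.602,0.06,0,0,-43.6,0,-0.585,-0.602,0.06,0,0,-43.6,0,-0.585,-0.602,0.06,0,0,-43.6,0,-0.585,-0.602,0.06,0,0,-43.6,0,-0.585,-0.602,0.06,0,0,-43.6,0,-0.585,-0.602,0.06,0,0,-43.6,0,-0.585,-0.602,0.06,0,0,-43.6,0],
  squeeze=40,
)

```text
clock: 1.4
ee_pos: [0.4413, 0.0392, 0.1754]
orientation: [-3.141, 0.001, -2.624]
ft_force: [0.9, 0.1, 0.5]
width: -0.001
```

Emit:
servo_tool(
  increments=[-0.002,-0.238,0.018,0,0,0,0,-0.002,-0.238,0.018,0,0,0,0,-0.002,-0.238,0.018,0,0,0,0,-0.002,-0.238,0.018,0,0,0,0,-0.002,-0.238,0.018,0,0,0,0,-0.002,-0.238,0.018,0,0,0,0],
)

```text
clock: 2.15
ee_pos: [0.5595, -0.164, 0.1568]
orientation: [3.14, -0.001, -2.624]
ft_force: [-0.6, 1.2, 0.4]
width: -0.001
```

```bash
python3 - <<'E'
from h import *
o=manip.get_obs(); im,d=manip.get_image('wrist')
print(o['ee_pos'],o['orientation'],o['ft_force'])
cv2.imwrite('pics/wrist1.png',im[:,:,::-1]); np.savez('wrist1.npz',im=im,d=d,pos=o['ee_pos'],ori=o['orientation'])
E
```

```text
[ 0.55947194 -0.16399089  0.15676493] [ 3.13986341e+00 -7.85402971e-04 -2.62382132e+00] [-0.64892489  1.15016003  0.36142965]
```

View pics/wrist1.png

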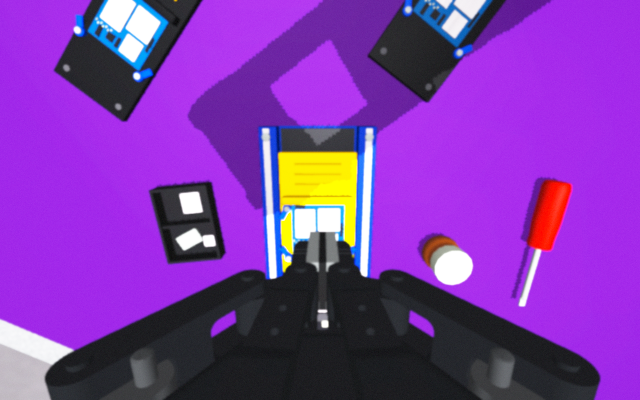

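The wrist view shows the dock lined up with the image. The tread spans rows 152–196, the carrier columns 278–357, the rib is at about row 200, and the rails are at columns 268 and 368. Next I measure the tread from this view.

```bash
python3 - <<'E'
from h import *
z=np.load('wrist1.npz'); im,d=z['im'],z['d']; ob=dict(ee_pos=z['pos'],orientation=z['ori']); c=cam('wrist',ob)
hsv=cv2.cvtColor(im,cv2.COLOR_RGB2HSV)
Y=(hsv[...,0]>20)&(hsv[...,0]<35)&(hsv[...,1]>120)&(hsv[...,2]>100)
Y[:120]=0;Y[190:]=0
v,u=np.nonzero(Y); print(u.min(),u.max(),v.min(),v.max())
P=world(c,u,v,d[v,u]); print('z',np.percentile(P[:,2],[5,50,95]))
t=0.5176; X=np.array([np.cos(t),np.sin(t)]);Yd=np.array([-X[1],X[0]]); tcp=np.array(z['pos'])[:2]
print('tcp along/across',tcp@X,tcp@Yd)
for r in (155,160,170,180,188):
    us=np.nonzero(Y[r])[0]; a,b=ray(c,us.min()-.5,r,.03),ray(c,us.max()+.5,r,.03); print(r,us.min(),us.max(),a[:2]@X,a[:2]@Yd,b[:2]@Yd)
for col in (290,318,345):
    vs=np.nonzero(Y[:,col])[0]; a=ray(c,col,vs.min()-.5,.03); print('rear',col,vs.min(),a[:2]@X)
    D=world(c,np.full(80,col),np.arange(140,220),d[140:220,col]); 
    print([(round(float(p[:2]@X),4),round(float(p[2]),4)) for p in D[::3]])
# rail whites line angle
W=(hsv[...,1]<60)&(hsv[...,2]>200); 
for lo,hi in((258,276),(362,376)):
    pts=[]
    for r in range(135,225):
        us=np.nonzero(W[r,lo:hi])[0]
        if len(us)>2: pts.append(ray(c,us.mean()+lo,r,.026)[:2])
    pts=np.array(pts); vx=cv2.fitLine((pts*1000).astype(np.float32),cv2.DIST_HUBER,0,.01,.01).ravel(); print('rail',np.degrees(np.arctan2(vx[1],vx[0])),np.median(pts@Yd),len(pts))
for n in('scene','side'):
    q=np.load(f'{n}0.npz');cc=cam(n);hs=cv2.cvtColor(q['im'],cv2.COLOR_RGB2HSV)
    m=(hs[...,0]>18)&(hs[...,0]<36)&(hs[...,1]>120)&(hs[...,2]>100); x0,y0,x1,y1=(225,195,330,295) if n=='scene' else (235,140,350,210)
    k=np.zeros_like(m);k[y0:y1,x0:x1]=1; v,u=np.nonzero(m&k); G=np.array([ray(cc,a,b,.03)[:2] for a,b in zip(u,v)])
    s=G@X;w=G@Yd; print(n,'along',np.percentile(s,[0,1,99,100]),'across',np.percentile(w,[0,2,50,98,100]))
E
```

```text
278 356 151 189
z [0.02536504 0.02875342 0.03003971]
tcp along/across 0.4050442273387375 -0.41933403702571004
155 278 356 0.37314594235403564 -0.46247801839064395 -0.38662496354929177
160 279 356 0.3779535662340238 -0.4617107494427638 -0.38648133953231073
170 279 356 0.38769678774937855 -0.4621005471522989 -0.3861901899800111
180 279 356 0.39761795483028983 -0.4624974639418804 -0.3858937195672281
188 280 355 0.4056878726711057 -0.4618315631044345 -0.3866425793293629
rear 290 151 0.3688719625919364
[(0.3596, 0.021), (0.3625, 0.0213), (0.3655, 0.02), (0.3685, 0.02), (0.3709, 0.025), (0.3733, 0.0289), (0.3761, 0.0297), (0.3792, 0.0285), (0.3819, 0.0296), (0.3852, 0.0276), (0.3877, 0.0301), (0.3908, 0.0295), (0.3941, 0.0278), (0.3969, 0.0286), (0.4, 0.0284), (0.4029, 0.029), (0.4061, 0.0282), (0.4092, 0.0283), (0.4119, 0.0296), (0.413, 0.037), (0.4156, 0.0386), (0.4185, 0.039), (0.4232, 0.0336), (0.4266, 0.0329), (0.4311, 0.0285), (0.4339, 0.0299), (0.437, 0.0301)]
rear 318 151 0.3689059589577122
[(0.339, 0.3113), (0.3626, 0.0207), (0.3655, 0.021), (0.3684, 0.021), (0.371, 0.024), (0.373
[... 518 characters left out ...]
89), (0.3763, 0.0283), (0.3793, 0.0283), (0.3821, 0.0286), (0.3853, 0.0273), (0.388, 0.0285), (0.3906, 0.0307), (0.3939, 0.0289), (0.397, 0.0288), (0.4, 0.0289), (0.403, 0.029), (0.4061, 0.0285), (0.4095, 0.0275), (0.4122, 0.0291), (0.4128, 0.0381), (0.4155, 0.0393), (0.4186, 0.039), (0.4246, 0.0295), (0.4279, 0.029), (0.4311, 0.0289), (0.4343, 0.0288), (0.4375, 0.029)]
rail 29.78329 -0.4737013906598808 90
rail 29.564804 -0.3749866805111915 90
scene along [0.36773592 0.36921784 0.53222639 0.53739026] across [-0.47148808 -0.46234979 -0.4259978  -0.38942886 -0.36795946]
side along [0.37113411 0.37247589 0.54195792 0.54724262] across [-0.48976691 -0.46128648 -0.42102934 -0.38674469 -0.38470457]
```

Tread: z is about 0.029, its length runs 0.3705–0.4125 along the axis, its centre is at -0.424 across, and it is 42 mm by 76 mm as given. The nose is at about 0.528, the bar at about 0.542 and the stop at about 0.590, which leaves about 62 mm to slide. I'll descend to just above the tread.

Emit:
servo_tool(
  increments=[0.007,-0.005,0.05,0,0,0,0,0.007,-0.005,0.09,0,0,0,0,0.007,-0.005,0.108,0,0,0,0,0.007,-0.005,0.108,0,0,0,0,0.007,-0.005,0.108,0,0,0,0],
)

```text
clock: 2.82
ee_pos: [0.5579, -0.1726, 0.0514]
orientation: [-3.139, 0.002, -2.623]
ft_force: [-0.4, -0.0, -0.3]
width: 0.001
```

```bash
cat > s.py <<'E'
from h import *
o=manip.get_obs(); t=0.5178; X=np.array([np.cos(t),np.sin(t)]);Yd=np.array([-X[1],X[0]]); p=o['ee_pos']
print(o['clock'],'along %.4f across %.4f z %.4f'%(p[:2]@X,p[:2]@Yd,p[2]),'F along/across/z',o['ft_force'][:2]@X,o['ft_force'][:2]@Yd,o['ft_force'][2],o['orientation'])
E
python3 s.py
```

```text
2.825 along 0.3994 across -0.4261 z 0.0514 F along/across/z -0.35517475159638834 0.1594155911720588 -0.28644563394428535 [-3.13904009e+00  1.60093687e-03 -2.62276764e+00]
```

Emit:
servo_tool(
  increments=[0.001,0.002,0.005,0,0,0,0,0.001,0.002,0.009,0,0,0,0,0.001,0.002,0.012,0,0,0,0,0.001,0.002,0.015,0,0,0,0,0.001,0.002,0.018,0,0,0,0,0.001,0.002,0.018,0,0,0,0],
)

```text
clock: 3.58
ee_pos: [0.5545, -0.171, 0.031]
orientation: [3.141, -0.0, -2.623]
ft_force: [-0.7, -0.6, 0.3]
width: -0.001
```

```bash
python3 s.py
```

```text
3.575 along 0.3972 across -0.4230 z 0.0310 F along/across/z -0.8795858470429935 -0.18154693125407892 0.33033562821287554 [ 3.14096649e+00 -3.84168210e-04 -2.62345405e+00]
```

The pose says the tips should be in contact, but there is no force. I'll look before going further.

```bash
python3 - <<'E'
from h import *
L=[]
for n in('scene','side','wrist'):
    o=manip.get_obs(); im,d=manip.get_image(n); np.savez(f'{n}2.npz',im=im,d=d,pos=o['ee_pos'],ori=o['orientation'])
    print(o['ee_pos'],o['ft_force'],o['joint_efforts'])
    if n=='wrist': im=im[110:310,200:440]
    else:
        u,v=map(int,proj(cam(n),[0.565,-0.165,.04])); im=im[v-50:v+50,u-60:u+60]
    L.append(cv2.resize(im,(400,333) if n!='wrist' else (400,333),interpolation=cv2.INTER_CUBIC))
cv2.imwrite('pics/m2.png',np.vstack([np.hstack(L[:2]),np.hstack([L[2],0*L[2]])])[:600,:,::-1])
E
```

```text
[ 0.55447399 -0.17096235  0.03103962] [-0.67442089 -0.59311636  0.33033563] [-2.40395812e-02 -4.94589186e+01 -2.81303465e+01 -1.36901635e-03
 -3.54245736e-02 -4.24094509e-06]
[ 0.55463792 -0.17103657  0.03127528] [-0.03825907  0.82270934  0.04583743] [-7.42734323e-03 -4.93655705e+01 -2.80300105e+01 -7.82768693e-04
 -2.37726250e-03  6.32562819e-05]
[ 0.55475843 -0.17111338  0.03144364] [ 0.70816499  0.06228326 -1.03970103] [-3.23283282e-03 -4.93702304e+01 -2.80382270e+01 -6.96363331e-04
  5.23613126e-03 -2.28479968e-05]
```

View pics/m2.png

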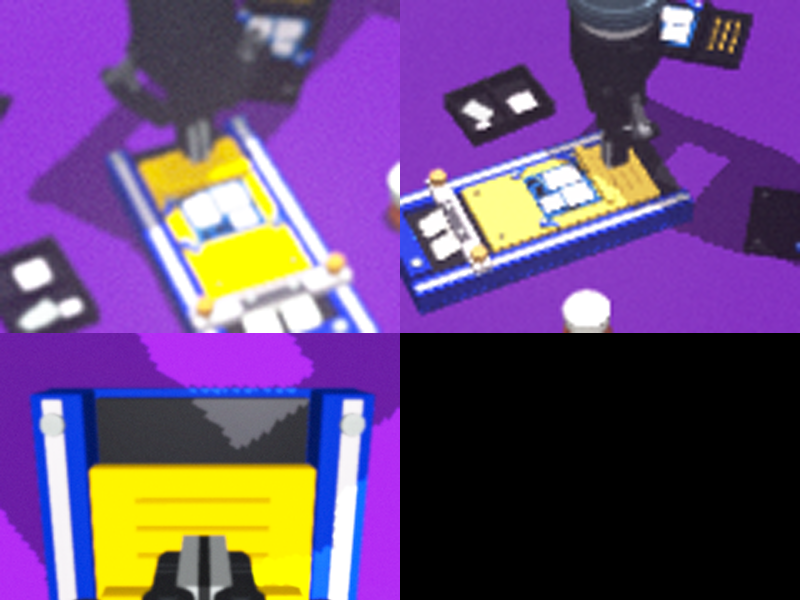

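The tips (top left (198,150), top right (615,160)) are over the front part of the tread, centred and behind the rib. I'll check carrier and tip heights from the depth.

```bash
python3 - <<'E'
from h import *
t=0.5178; X=np.array([np.cos(t),np.sin(t)]);Yd=np.array([-X[1],X[0]])
for n in('wrist','side','scene'):
  for k in('0','1','2'):
    try: z=np.load(f'{n}{k}.npz')
    except: continue
    if n=='wrist' and k=='0': continue
    d=z['d']; c=cam(n,dict(ee_pos=z['pos'],orientation=z['ori'])); v,u=np.nonzero(d>0); P=world(c,u,v,d[v,u]); a=P[:,:2]@X; b=P[:,:2]@Yd+.424
    s=lambda m:(int(m.sum()),np.round(np.percentile(P[m,2],[10,50,90]),4) if m.sum() else None)
    print(n,k,'tread',s((a>.374)&(a<.384)&(abs(b)<.033)&(P[:,2]<.05)),'nose',s((a>.485)&(a<.52)&(abs(b)<.03)&(P[:,2]<.05)),'rail',s((abs(abs(b)-.0455)<.004)&(a>.37)&(a<.5)&(P[:,2]<.05)),'mat',s((abs(b-.13)<.02)&(a>.4)&(a<.5)),'tip',s((abs(b)<.012)&(a>.386)&(a<.41)&(P[:,2]>.02)&(P[:,2]<.12)))
    if n!='wrist' and k=='2':
        m=(abs(b)<.016)&(a>.384)&(a<.412)&(P[:,2]<.08); print(sorted(np.round(P[m,2],3).tolist())[::max(1,int(m.sum()//25))])
E
```

```text
wrist 1 tread (725, array([0.0281, 0.0288, 0.0298])) nose (0, None) rail (1864, array([0.024 , 0.025 , 0.0259])) mat (3826, array([-0.001 ,  0.0002,  0.0408])) tip (569, array([0.028 , 0.0289, 0.0299]))
wrist 2 tread (1980, array([0.028 , 0.0288, 0.0297])) nose (0, None) rail (2243, array([0.0241, 0.0249, 0.0258])) mat (5383, array([-0.0011, -0.0003,  0.0009])) tip (3553, array([0.0289, 0.0731, 0.1069]))
side 0 tread (52, array([0.0275, 0.0302, 0.0322])) nose (183, array([0.0272, 0.0302, 0.0332])) rail (159, array([0.0234, 0.0266, 0.0298])) mat (335, array([-0.0021,  0.0022,  0.0423])) tip (44, array([0.0283, 0.0308, 0.0334]))
side 2 tread (38, array([0.0267, 0.0308, 0.0346])) nose (186, array([0.0268, 0.0301, 0.0328])) rail (130, array([0.0235, 0.0271, 0.03  ])) mat (358, array([-0.0019,  0.0027,  0.0451])) tip (91, array([0.0279, 0.0567, 0.0922]))
[0.024, 0.027, 0.028, 0.028, 0.029, 0.029, 0.029, 0.03, 0.031, 0.031, 0.032, 0.032, 0.033, 0.043, 0.049, 0.055, 0.057, 0.058, 0.059, 0.062, 0.063, 0.065, 0.065, 0.069, 0.071, 0.074, 0.077]
scene 0 tread (118, array([-0.7525,  0.0286,  0.0326])) nose (259, array([0.0289, 0.0305, 0.0324])) rail (329, array([-0.7501,  0.0257,  0.0287])) mat (631, array([-7.507e-01,  6.000e-04,  4.200e-02])) tip (38, array([0.0287, 0.0308, 0.0332]))
scene 2 tread (92, array([-0.7521,  0.0274,  0.0318])) nose (264, array([0.0286, 0.0305, 0.0328])) rail (343, array([-0.7505,  0.0258,  0.0286])) mat (637, array([-0.7516,  0.001 ,  0.0418])) tip (213, array([0.0305, 0.0741, 0.1009]))
[-0.759, -0.753, -0.751, -0.749, -0.748, -0.748, -0.744, -0.741, 0.029, 0.03, 0.031, 0.031, 0.032, 0.048, 0.051, 0.055, 0.058, 0.06, 0.063, 0.065, 0.067, 0.069, 0.072, 0.075, 0.077, 0.08]
```

The carrier is still up at 30 mm, so the tips sit just above it and effectively reach less far past the TCP than stated. I'll go down by feel.

Emit:
servo_tool(
  increments=[0,0,0.001,0,0,0,0,0,0,0.003,0,0,0,0,0,0,0.004,0,0,0,0,0,0,0.004,0,0,0,0],
)

```text
clock: 4.22
ee_pos: [0.5546, -0.171, 0.0273]
orientation: [3.141, -0.0, -2.623]
ft_force: [-0.1, -0.0, -0.2]
width: 0.002
```

```bash
python3 s.py
```

```text
4.225 along 0.3973 across -0.4231 z 0.0273 F along/across/z -0.09101183989878323 -0.0025626661909483863 -0.21509468539954552 [ 3.14134973e+00 -1.62013456e-04 -2.62344146e+00]
```

Emit:
servo_tool(
  increments=[0,0,0.001,0,0,0,0,0,0,0.003,0,0,0,0,0,0,0.004,0,0,0,0,0,0,0.004,0,0,0,0],
)

```text
clock: 4.72
ee_pos: [0.5546, -0.171, 0.0233]
orientation: [3.141, -0.0, -2.623]
ft_force: [-0.3, -0.9, 0.3]
width: -0.0
```

```bash
python3 s.py; python3 - <<'E'
from h import *
L=[]
for n in('side','wrist'):
    o=manip.get_obs(); im,d=manip.get_image(n); np.savez(f'{n}3.npz',im=im,d=d,pos=o['ee_pos'],ori=o['orientation'])
    if n=='wrist': im=im[120:300,240:400]
    else:
        u,v=map(int,proj(cam(n),[0.565,-0.165,.04])); im=im[v-40:v+32,u-32:u+32]
    L.append(cv2.resize(im,(400,450),interpolation=cv2.INTER_CUBIC))
cv2.imwrite('pics/m3.png',np.hstack(L)[:,:,::-1])
E
```

```text
4.725 along 0.3973 across -0.4231 z 0.0233 F along/across/z -0.7287509106542948 -0.6773759686005535 0.3036737315255342 [ 3.14137305e+00 -1.62684900e-04 -2.62342527e+00]
```

View pics/m3.png

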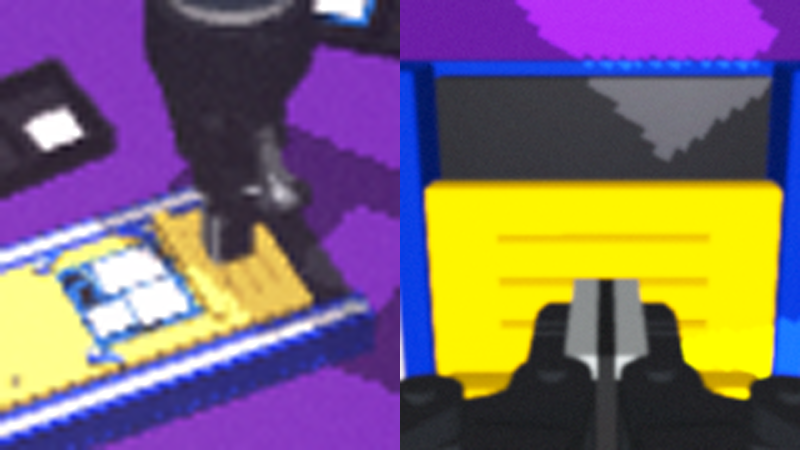

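Left: the tips at about (230,255) stand on or just over the tread. Right: they are centred, and the tread looks undisturbed. I'll measure tread height against tip height.

```bash
python3 - <<'E'
from h import *
t=0.5178; X=np.array([np.cos(t),np.sin(t)]);Yd=np.array([-X[1],X[0]])
for n,k in(('wrist','2'),('wrist','3'),('side','3')):
    z=np.load(f'{n}{k}.npz'); d=z['d']; ob=dict(ee_pos=z['pos'],orientation=z['ori']);c=cam(n,ob); v,u=np.nonzero(d>0); P=world(c,u,v,d[v,u]); a=P[:,:2]@X; b=P[:,:2]@Yd+.424
    s=lambda m:(int(m.sum()),np.round(np.percentile(P[m,2],[10,50,90]),4) if m.sum() else None)
    print(n,k,z['pos'],'tread',s((a>.374)&(a<.384)&(abs(b)<.033)&(P[:,2]<.05)),'nose',s((a>.485)&(a<.52)&(abs(b)<.03)&(P[:,2]<.05)),'rail',s((abs(abs(b)-.0455)<.004)&(a>.37)&(a<.5)&(P[:,2]<.05)))
    if n=='wrist':
        for r in range(212,272,6):
            col=322; Q=world(c,np.array([col-8,col+8]),np.array([r,r]),d[r,[col-8,col+8]]); print(r,[(round(float(q[:2]@X),4),round(float(q[2]),4)) for q in Q],end=' ')
    else:
        hs=cv2.cvtColor(z['im'],cv2.COLOR_RGB2HSV); u0,v0=map(int,proj(c,[0.565,-0.165,.04]))
        # tip pixel in crop (232,258)-> full
        print('crop origin',u0-32,v0-40,[ (h,[round(q,1) for q in proj(c,[*(X*.3973-Yd*.4231),h])]) for h in(.02,.03,.04)], 'tip px',u0-32+230/6.25,v0-40+255/6.25)
    print()
E
```

```text
wrist 2 [ 0.55475843 -0.17111338  0.03144364] tread (1980, array([0.028 , 0.0288, 0.0297])) nose (0, None) rail (2243, array([0.0241, 0.0249, 0.0258]))
212 [(0.3825, 0.0288), (0.3822, 0.0299)] 218 [(0.3863, 0.0281), (0.3861, 0.0287)] 224 [(0.3897, 0.0288), (0.3898, 0.0287)] 230 [(0.3933, 0.0289), (0.3933, 0.0291)] 236 [(0.3865, 0.054), (0.3861, 0.055)] 242 [(0.3861, 0.0619), (0.387, 0.06)] 248 [(0.3865, 0.0676), (0.3866, 0.0674)] 254 [(0.3863, 0.0739), (0.3863, 0.0738)] 260 [(0.3861, 0.0795), (0.3863, 0.0792)] 266 [(0.3856, 0.0854), (0.3852, 0.0861)] 
wrist 3 [ 0.55467787 -0.1710722   0.02339822] tread (2194, array([0.028 , 0.0288, 0.0297])) nose (0, None) rail (2266, array([0.0241, 0.0249, 0.0258]))
212 [(0.3794, 0.03), (0.3801, 0.0281)] 218 [(0.3833, 0.0286), (0.3837, 0.0275)] 224 [(0.3869, 0.0283), (0.3869, 0.0283)] 230 [(0.3902, 0.0286), (0.3895, 0.0303)] 236 [(0.3864, 0.0462), (0.3866, 0.0456)] 242 [(0.3863, 0.0535), (0.3867, 0.0525)] 248 [(0.3869, 0.0586), (0.3862, 0.0602)] 254 [(0.3862, 0.066), (0.3862, 0.066)] 260 [(0.3865, 0.0706), (0.3867, 0.0703)] 266 [(0.3857, 0.0772), (0.3861, 0.0765)] 
side 3 [ 0.554625   -0.17104355  0.02332064] tread (32, array([0.0262, 0.0294, 0.0324])) nose (185, array([0.0274, 0.0301, 0.033 ])) rail (134, array([0.0236, 0.0265, 0.029 ]))
crop origin 283 122 [(0.02, [np.float64(319.5), np.float64(166.1)]), (0.03, [np.float64(319.5), np.float64(163.8)]), (0.04, [np.float64(319.5), np.float64(161.5)])] tip px 319.8 162.8
```

The wrist depth puts the fingertips' lower edge at about 0.043 with the TCP at 0.023, so the tips stand about 20 mm above the TCP, not 11 mm below it. That explains the missing contact. The carrier and camera heights agree with each other, so I trust the camera and the force reading and keep stepping down.

Emit:
servo_tool(
  increments=[0,0,0.003,0,0,0,0,0,0,0.006,0,0,0,0,0,0,0.008,0,0,0,0,0,0,0.008,0,0,0,0],
)

```text
clock: 5.32
ee_pos: [0.5547, -0.1711, 0.0156]
orientation: [3.141, -0.0, -2.623]
ft_force: [-0.8, 0.7, 3.6]
width: -0.001
```

```bash
python3 s.py
```

```text
5.325 along 0.3973 across -0.4232 z 0.0156 F along/across/z -0.34263147273383726 0.9967466473976986 3.636228064981551 [ 3.14142979e+00 -1.72700211e-04 -2.62333763e+00]
```

Contact (3.6 N). Next I press towards the bottom.

Emit:
servo_tool(
  increments=[0,0,0.003,0,0,0,0,0,0,0.006,0,0,0,0,0,0,0.008,0,0,0,0,0,0,0.008,0,0,0,0],
)

```text
clock: 5.82
ee_pos: [0.5553, -0.1715, 0.0088]
orientation: [-3.14, 0.0, -2.623]
ft_force: [-3.5, 1.2, 10.1]
width: 0.001
```

```bash
python3 s.py
```

```text
5.825 along 0.3976 across -0.4239 z 0.0088 F along/across/z -2.4392192918862796 2.7503881759240474 10.085202435649585 [-3.14043377e+00  4.49459884e-04 -2.62326830e+00]
```

Emit:
servo_tool(
  increments=[0,0,0.002,0,0,0,0,0,0,0.004,0,0,0,0,0,0,0.004,0,0,0,0],
)

```text
clock: 6.2
ee_pos: [0.5566, -0.1719, 0.0084]
orientation: [-3.139, 0.002, -2.623]
ft_force: [-11.7, 5.6, 37.9]
width: 0.001
```

```bash
python3 s.py; python3 - <<'E'
from h import *
t=0.5178; X=np.array([np.cos(t),np.sin(t)]);Yd=np.array([-X[1],X[0]])
for n in('wrist','side','scene'):
    o=manip.get_obs();im,d=manip.get_image(n);c=cam(n,o);np.savez(f'{n}4.npz',im=im,d=d,pos=o['ee_pos'],ori=o['orientation'])
    v,u=np.nonzero(d>0); P=world(c,u,v,d[v,u]); a=P[:,:2]@X; b=P[:,:2]@Yd+.424
    s=lambda m:(int(m.sum()),np.round(np.percentile(P[m,2],[10,50,90]),4) if m.sum() else None)
    print(n,'tread',s((a>.374)&(a<.384)&(abs(b)<.033)&(P[:,2]<.05)),'nose',s((a>.485)&(a<.52)&(abs(b)<.03)&(P[:,2]<.05)),'rail',s((abs(abs(b)-.0455)<.004)&(a>.37)&(a<.5)&(P[:,2]<.05)))
E
```

```text
6.2 along 0.3985 across -0.4248 z 0.0084 F along/across/z -7.3463425156424105 10.661229834892342 37.89770745597373 [-3.13882512e+00  1.53896695e-03 -2.62292445e+00]
wrist tread (2397, array([0.0196, 0.0204, 0.0213])) nose (0, None) rail (2490, array([0.0241, 0.025 , 0.0258]))
side tread (37, array([0.0193, 0.0229, 0.0259])) nose (177, array([0.0197, 0.0222, 0.0255])) rail (165, array([0.0227, 0.0264, 0.0298]))
scene tread (79, array([-0.7509, -0.7433,  0.0231])) nose (260, array([0.0211, 0.0229, 0.0246])) rail (334, array([-0.7503,  0.0259,  0.0289]))
```

The bed has bottomed: the whole top has dropped 8 mm to 22 mm and is level. Force is 38 N, so I ease to about 25 N and start sliding in gentle steps.

Emit:
servo_tool(
  increments=[0,0,-0.0012,0,0,0,0,-0.003,0,-0.0012,0,0,0,0,-0.006,0,-0.0012,0,0,0,0,-0.009,0,-0.0012,0,0,0,0,-0.012,0,-0.0012,0,0,0,0,-0.012,0,-0.0012,0,0,0,0],
)

```text
clock: 7.1
ee_pos: [0.5661, -0.1664, 0.0086]
orientation: [-3.139, -0.0, -2.623]
ft_force: [-12.1, 1.5, 27.8]
width: -0.004
```

```bash
python3 s.py
```

```text
7.1 along 0.4095 across -0.4248 z 0.0086 F along/across/z -9.766892647958901 7.276000493551667 27.75138056720359 [-3.13908550e+00 -1.98527186e-04 -2.62273988e+00]
```

```bash
cat > c.py <<'E'
from h import *
t=0.5178; X=np.array([np.cos(t),np.sin(t)]);Yd=np.array([-X[1],X[0]])
o=manip.get_obs();im,d=manip.get_image('wrist');c=cam('wrist',o);hs=cv2.cvtColor(im,cv2.COLOR_RGB2HSV)
Y=(hs[...,0]>20)&(hs[...,0]<35)&(hs[...,1]>120)&(hs[...,2]>100); Y[:,:240]=0;Y[:,410:]=0
v,u=np.nonzero(Y&(d>0)); P=world(c,u,v,d[v,u]); a=P[:,:2]@X; b=P[:,:2]@Yd+.424
rear=[]
for col in np.unique(u)[10:-10:5]:
    m=(u==col)&(P[:,2]<.05)
    if m.sum()>8: rear.append(ray(c,col,v[m].min()-.5,np.median(P[m,2]))[:2]@X)
k=(a<np.median(rear)+.012)&(P[:,2]<.05); print('carrier rear %.4f'%np.median(rear),'spread %.4f'%np.std(rear),'tread z %.4f'%np.median(P[k,2]),'across',np.percentile(b[k],[1,99]).round(4))
im,d=manip.get_image('side');c=cam('side'); v,u=np.nonzero(d>0); P=world(c,u,v,d[v,u]); a=P[:,:2]@X; b=P[:,:2]@Yd+.424; m=(a>.5)&(a<.53)&(abs(b)<.03)&(P[:,2]<.05); print('nose z %.4f'%np.median(P[m,2]))
np.save('side_last.npy',im)
E
python3 c.py
```

```text
carrier rear 0.3807 spread 0.0000 tread z 0.0203 across [-0.0391  0.0349]
nose z 0.0223
```

The carrier follows with the tip (rear edge at 0.381) and the bed is still bottomed, so I continue.

Emit:
servo_tool(
  increments=[-0.003,0,0,0,0,0,0,-0.006,0,0,0,0,0,0,-0.009,0,0,0,0,0,0,-0.012,0,0,0,0,0,0,-0.015,0,0,0,0,0,0,-0.018,0,0,0,0,0,0,-0.021,0,0,0,0,0,0,-0.021,0,0,0,0,0,0],
)

```text
clock: 8.2
ee_pos: [0.5845, -0.156, 0.0087]
orientation: [-3.139, 0.0, -2.623]
ft_force: [-11.8, 1.8, 28.4]
width: 0.003
```

```bash
python3 s.py;python3 c.py
```

```text
8.2 along 0.4307 across -0.4248 z 0.0087 F along/across/z -9.390208977461311 7.444212794505928 28.387141931366195 [-3.13898855e+00  1.36094921e-04 -2.62285961e+00]
carrier rear 0.4018 spread 0.0000 tread z 0.0204 across [-0.0392  0.0349]
nose z 0.0229
```

The nose is under the bar (about 0.56) and still bottomed at 28 N. About 30 mm remain.

Emit:
servo_tool(
  increments=[-0.003,0,0,0,0,0,0,-0.006,0,0,0,0,0,0,-0.009,0,0,0,0,0,0,-0.012,0,0,0,0,0,0,-0.015,0,0,0,0,0,0,-0.018,0,0,0,0,0,0,-0.021,0,0,0,0,0,0,-0.024,0,0,0,0,0,0,-0.024,0,0,0,0,0,0],
)

```text
clock: 9.43
ee_pos: [0.6051, -0.1441, 0.0087]
orientation: [-3.139, -0.0, -2.623]
ft_force: [-11.0, 1.2, 29.0]
width: 0.0
```

```bash
python3 s.py;python3 c.py
```

```text
9.425 along 0.4545 across -0.4247 z 0.0087 F along/across/z -8.9218062259562 6.468427781872226 28.956319043319144 [-3.13921307e+00 -2.41963230e-04 -2.62285209e+00]
carrier rear 0.4256 spread 0.0000 tread z 0.0204 across [-0.0389  0.035 ]
nose z 0.0240
```

Emit:
servo_tool(
  increments=[-0.002,0,0,0,0,0,0,-0.004,0,0,0,0,0,0,-0.006,0,0,0,0,0,0,-0.007,0,0,0,0,0,0,-0.007,0,0,0,0,0,0],
)

```text
clock: 10.15
ee_pos: [0.6097, -0.1427, 0.0087]
orientation: [-3.139, -0.004, -2.623]
ft_force: [-19.3, -6.4, 30.6]
width: 0.001
```

```bash
python3 s.py;python3 c.py
```

```text
10.15 along 0.4591 across -0.4257 z 0.0087 F along/across/z -19.973432436773038 3.975259721833124 30.619174369439914 [-3.13853225 -0.00401359 -2.62279134]
carrier rear 0.4262 spread 0.0000 tread z 0.0205 across [-0.0389  0.035 ]
nose z 0.0238
```

The carrier stalled (rear 0.426) while the tip slid up to the rib. That is either the stop or extra drag, so I push a bit more against the rib to tell which.

Emit:
servo_tool(
  increments=[-0.002,0.0005,0,0,0,0,0,-0.003,0.001,0,0,0,0,0,-0.003,0.001,0,0,0,0,0],
)

```text
clock: 10.62
ee_pos: [0.6097, -0.1426, 0.0087]
orientation: [-3.138, -0.009, -2.623]
ft_force: [-27.2, -14.8, 35.3]
width: -0.001
```

```bash
python3 s.py;python3 c.py; python3 - <<'E'
from h import *
im=np.load('side_last.npy'); im2,_=manip.get_image('scene')
a=cv2.resize(im[145:215,240:350],(400,255),interpolation=cv2.INTER_CUBIC); b=cv2.resize(im2[215:290,250:330],(400,375),interpolation=cv2.INTER_CUBIC)
a=np.vstack([a,np.zeros((120,400,3),np.uint8)])
cv2.imwrite('pics/m5.png',np.hstack([a,b])[:,:,::-1])
E
```

```text
10.625 along 0.4592 across -0.4257 z 0.0087 F along/across/z -30.971609838369478 0.5537289091712174 35.323977671826334 [-3.13832758 -0.00892117 -2.62282031]
carrier rear 0.4264 spread 0.0001 tread z 0.0205 across [-0.0389  0.0349]
nose z 0.0237
```

View pics/m5.png

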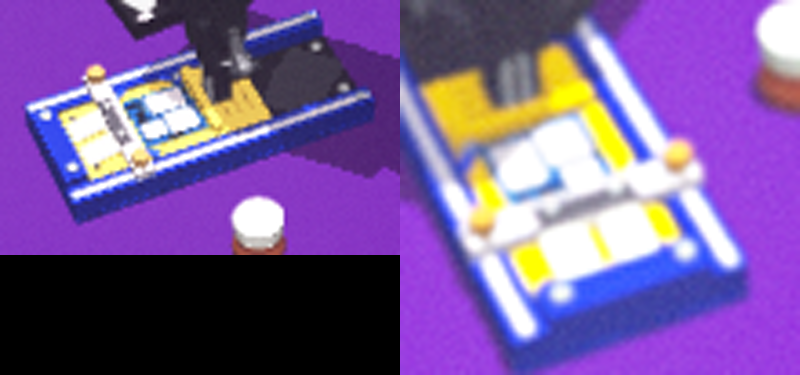

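It is at a hard stop: 31 N forward and no motion. In the picture the nose meets the blue stop block (right panel, (540,268)–(670,238)) with both leaf tines on the nose. I ease off part of the forward load and then lift straight up.

Emit:
servo_tool(
  increments=[0.002,-0.001,0,0,0,0,0,0.004,-0.001,0,0,0,0,0,0.005,-0.001,-0.001,0,0,0,0,0.005,-0.001,-0.003,0,0,0,0,0.005,-0.001,-0.006,0,0,0,0,0.005,-0.001,-0.01,0,0,0,0,0.006,-0.001,-0.02,0,0,0,0,0.008,-0.001,-0.05,0,0,0,0,0.008,-0.001,-0.1,0,0,0,0,0.008,-0.001,-0.13,0,0,0,0],
)

```text
clock: 12.02
ee_pos: [0.6069, -0.1416, 0.1375]
orientation: [-3.14, 0.002, -2.623]
ft_force: [0.8, -0.5, -0.8]
width: -0.003
```

Emit:
servo_tool(
  increments=[0.03,0,-0.05,0,0,0,0,0.06,0,-0.08,0,0,0,0,0.06,0,-0.08,0,0,0,0,0.06,0,-0.08,0,0,0,0],
)

```text
clock: 12.52
ee_pos: [0.5538, -0.1709, 0.214]
orientation: [3.141, 0.0, -2.623]
ft_force: [-0.3, -0.5, -0.2]
width: -0.001
```

```bash
python3 s.py;python3 c.py; python3 - <<'E'
from h import *
t=0.5178; X=np.array([np.cos(t),np.sin(t)]);Yd=np.array([-X[1],X[0]])
im2,d=manip.get_image('scene'); c=cam('scene'); im=np.load('side_last.npy')
v,u=np.nonzero(d>0);P=world(c,u,v,d[v,u]);a=P[:,:2]@X;b=P[:,:2]@Yd+.424
m=(a>.5)&(a<.53)&(abs(b)<.03)&(P[:,2]<.05)&(P[:,2]>0);print('scene nose-side top z',np.median(P[m,2]))
hs=cv2.cvtColor(im2,cv2.COLOR_RGB2HSV);Y=(hs[...,0]>18)&(hs[...,0]<36)&(hs[...,1]>120)&(hs[...,2]>100)
v,u=np.nonzero(Y);G=np.array([ray(c,x,y,.026)[:2] for x,y in zip(u,v)]);a=G@X;b=G@Yd+.424;m=(abs(b)<.035)&(a>.35)&(a<.62);print('yellow along',np.percentile(a[m],[0,1,99,100]))
A=cv2.resize(im[105:250,230:420],(400,305),interpolation=cv2.INTER_CUBIC); b=cv2.resize(im2[190:290,220:360],(400,286),interpolation=cv2.INTER_CUBIC)
cv2.imwrite('pics/m6.png',np.hstack([A[:286],b])[:,:,::-1])
E
```

```text
12.525 along 0.3966 across -0.4226 z 0.2140 F along/across/z -0.45810923100673684 -0.26495227389158843 -0.2315325966255022 [ 3.14051908e+00  1.20349306e-04 -2.62349909e+00]
carrier rear 0.4254 spread 0.0001 tread z 0.0245 across [-0.0383  0.0365]
nose z 0.0283
scene nose-side top z 0.02846176568263803
yellow along [0.42520827 0.42596509 0.5741062  0.5763986 ]
```

View pics/m6.png

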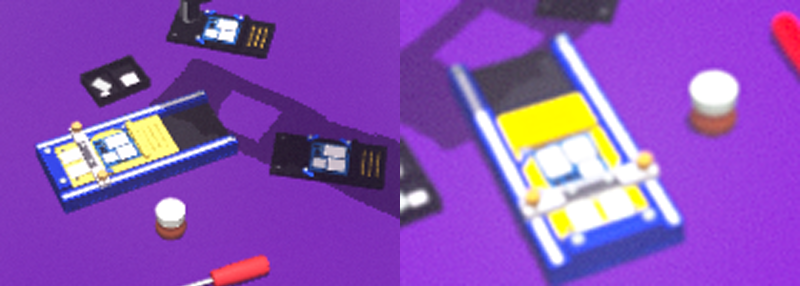

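The carrier is docked and clear, with its top at 26 mm (held by the bar). The rear edge reads 1 mm less than when pressed, so I check whether that is bias between near and far views or real slip.

```bash
python3 - <<'E'
from h import *
t=0.5178; X=np.array([np.cos(t),np.sin(t)]);Yd=np.array([-X[1],X[0]])
o=manip.get_obs();im,d=manip.get_image('wrist');np.savez('wrist9.npz',im=im,d=d,pos=o['ee_pos'],ori=o['orientation'])
for k in '12349':
    z=np.load(f'wrist{k}.npz');im=z['im'];c=cam('wrist',dict(ee_pos=z['pos'],orientation=z['ori']));hs=cv2.cvtColor(im,cv2.COLOR_RGB2HSV)
    Y=(hs[...,0]>20)&(hs[...,0]<35)&(hs[...,1]>120)&(hs[...,2]>100);zt={'4':.022,'9':.026}.get(k,.03)
    B=(hs[...,0]>105)&(hs[...,0]<125)&(hs[...,1]>150)
    r=[]; e=[]
    for col in range(295,345,6):
        vs=np.nonzero(Y[100:,col])[0]
        if len(vs): r.append(ray(c,col,vs[0]+99.5,zt)[:2]@X)
    for side in (range(255,275),range(364,378)):
        for col in side:
            vs=np.nonzero((hs[60:200,col,2]>200)&(hs[60:200,col,1]<60))[0]
            if len(vs)>5: e.append(ray(c,col,vs[0]+59.5,.026)[:2]@X)
    print(k,'rear',np.median(r).round(4),'rail white start',np.median(e).round(4),len(e))
E
```

```text
1 rear 0.3688 rail white start 0.3485 18
2 rear 0.368 rail white start nan 0
3 rear 0.3682 rail white start nan 0
4 rear 0.3692 rail white start 0.353 20
9 rear 0.4258 rail white start 0.3475 3
  return _methods._mean(a, axis=axis, dtype=dtype,
  ret = ret.dtype.type(ret / rcount)
```

Using the same edge at its true height, the rear is 0.4260 pressed and 0.4258 released. There is no real slip, so I hand in.

```bash
python3 -c "
from workcell import manip
print(manip.job_done())"
```

```text
the job is handed in; nothing more can be done
None
```

The yellow carrier is docked and the job is handed in at about 12.6 s of the 37 s allowed; no verdict was reported. I put closed fingertips on the tread and pressed until the bed bottomed. I then slid the carrier about 57 mm under the bar and leaf spring to a hard stop, and lifted straight off.

**Pressing:** The bed was bottomed with the top level at 22 mm. The down force was 38 N for a moment, then about 28–35 N during the slide.

**Stop:** At the end the carrier took 31 N of forward push without moving.

**Last checks:**
- The top sits at about 26 mm (26–28 mm depending on the camera), held by the bar.
- Both leaf tines rest on the nose.
- The rear edge held at 0.426 m along the dock axis after release (0.2 mm change).
- The arm is clear and reads no force.
- The jar, tray and screwdriver look undisturbed in the pictures; I did not measure them.

**Disagreements:**
- The fingertips touched about 14–15 mm above the TCP, not 11 mm beyond it as the text says, so I found contact by force.
- My first estimate of the stop was 4–6 mm farther on than where the carrier halted. I trusted the hard stop and the picture of the nose against the block.

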